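# Load the rack scanner and lock its carriage home

## Task

Stand the green tube rack (yellow caps) upright down inside the tray of the scanner's carriage, then slide the carriage fully home against its stop at the reader head, and swing the red latch shut across the track behind it until it rests in its catch. Then press the green start button on top of the reader head all the way down and let go. Leave the orange rack, the brown bottle and the red-lidded jar where they stand.

Things in the scene. Friction and masses are not known exactly. Their poses are not given: they have to be found in the camera images.
- scanner: white rack scanner, fixed to the bench: a bed 180 (x) x 560 (y) x 20 mm high with a reader head 180 x 130 x 140 mm on it at its +y end (head top 160 mm above the bench, its face towards the carriage at y = +145 mm). Origin: centre of the bed's underside. x across the track (-x, with a black display, roughly towards the robot), y along the track towards the reader head, z up
- carriage (a joint): position of the sliding carriage along the scanner's +y axis, in m: 0 = furthest from the head, 0.19 = fully home at the stop. It starts at 0 to 0.07, stays where it is left, and takes about 1.5 N to slide
- tray (a point): centre of the inner floor of the carriage's open grey tray with blue rims, 32 mm above the bench; axes as the scanner's. Inside 72 (x) x 150 (y) mm, walls 4 mm thick standing 12 mm above this floor. Moves with the carriage; with the carriage home it lies at scanner x = 0, y = +60 mm
- carriage_handle (a point): centre of the top of the carriage's upright black handle, 18 x 18 mm square and 66 mm tall above its foot, 109 mm behind the tray's centre (scanner -y side), top 100 mm above the bench; axes as the scanner's. Can be pinched from above or pushed
- latch (a joint): angle of the red swing latch about its upright hinge, in rad: 0 = shut, arm pointing along scanner +x across the track with its end in the dark steel catch (that is also its end stop); grows as it opens (clockwise seen from above), about 1.57 = arm pointing along scanner -y, end stop at 2.0. Starts at 1.62 to 1.9, stays where it is left, about 0.1 N m to turn
- latch_hinge (a point): hinge axis of the latch at the arm's mid-height, 50 mm above the bench, at scanner x = -65 mm, y = -75 mm. Arm 155 mm long, 12 mm wide, 8 mm thick. Axes turn with the latch: x along the arm, z up
- latch_knob (a point): centre of the top of the latch's upright round red knob, 20 mm diameter, 40 mm tall above the arm, 135 mm from the hinge axis; top 94 mm above the bench
- start (a joint): travel of the green start button, m: 0 = up, 0.006 = fully down; springs back, about 5 N to push fully down
- start_top (a point): centre of the top face of the start button, 36 mm diameter, facing up, on top of the reader head at scanner x = -35 mm, y = 205 mm
- green_rack: green test-tube rack holding ten fixed tubes with yellow caps, 64 (x) x 140 (y) mm, about 0.35 kg, same either way round. Origin: centre of its underside, z up. Caps reach 66 mm high; along the middle runs a green carrying grip 14 mm thick (x), 70 mm long (y), from 76 to 106 mm above the underside. Stands on the bench at the start
- orange_rack: orange test-tube rack of the same shape and size with white caps, a bystander
- brown_bottle: brown reagent bottle, 64 mm diameter, 140 mm tall, origin at its underside, a bystander
- specimen_jar: specimen jar with red lid, 60 mm diameter, 70 mm tall, origin at its underside, a bystander
There are look-alikes about, which are no part of the job. What is meant by the green_rack is not purple, and is the larger of those in its own colour.

How it is judged:
By the outcome, as a careful person would: the job done as asked, in the order asked, and still so for the second after the job is handed in, with the robot touching nothing.
It also fails if it takes over 72 s, if anything falls off the work surface, if the arm or the gripper's body presses on something with over 40 N, if the wrist force passes 120 N, or if a joint passes its speed limit or range.

## Robot

A 6-joint arm with a two-finger parallel gripper is mounted at the origin on the work surface. World frame = base frame: x ahead of the robot, y to its left, z up, the work surface at z = 0. Lengths are in m, angles in degrees, forces in N, time in s.
With the tool pointing down it reaches from about 0.375 to 0.75 m from the base axis. Payload 9 kg.
Tool frame: the origin (TCP) lies where the fingers leave the gripper's body, on its centre line; the fingertips stand 73 mm ahead of it and the grasp point (between the pads) lies 54 mm ahead of it (robot.tip_reach is the distance from the TCP to the fingertips, in m); z points along the fingers, y is the line along which they close (so a half turn about z gives the same grasp; the last joint's range is limited). The gripper opens to 85 mm and grips with 20 to 120 N. Pads are 22 mm wide; open, the fingers measure 114 mm over their backs; the gripper's body (76 mm by 85 mm) begins 54 mm behind the grasp point. The pads swing forward as they close: fully open they stand 13 mm farther back than shut.
Start: joints at [-85.64, 5.964, 5.575, 89.605, 0, 77.527], TCP at [0.174, -0.574, 0.304] pointing down, gripper open.
Joint ranges: [-171.21, 171.21], [-48.23, 106.86], [-62.78, 66.21], [-105.2, 120.99], [-86.42, 89.51], [-180, 180]. Speed limits (degrees/s): [127.2, 127.2, 147.25, 180, 180, 180].

## Interface

Orientations are given as [roll, pitch, yaw] about the fixed x, y, z axes, in that order (R = Rz(yaw) Ry(pitch) Rx(roll)).
In Python, from plant import robot gives the robot as it stands. Calls block until the motion is done:
- robot.move_pose(position, orientation): joint-space move of the TCP to a pose.
- robot.line_to(position, vel=0.15, rotation=None, guard=None): straight line of the TCP; rotation=None keeps the orientation; vel is the mean speed in m/s. With guard (N) it stops when the force on the tool has changed by that much, and returns True; else False.
- robot.goto_joints(angles): joint-space move.
- robot.set_gripper(opening): finger opening in m; the grip force is fixed at half the most; returns when the fingers have stopped.
- robot.pause(seconds).
- robot.ik(position, orientation): joint angles nearest the present ones, or None.
- robot.observe(): the state.
- robot.grab_frame(name): name is "side" or "top"; returns the picture (400x640x3 uint8, blue, green, red); there is no depth.
- robot.get_calibration(name): a dict with "vertical_fov" (degrees; the focal length in pixels is half the picture's height over the tangent of half this angle, whatever the lens; pixels are square), "cx", "cy" (the principal point, pixels), "rvec" (rotation vector, rad) and "tvec" (3), from world to camera coordinates, as OpenCV has them. Camera axes: x right, y down, z forward; pixel columns grow to the right and rows downward; lengths in m; the calibration is good to about 2 mm. A picture is of the moment at which its call begins. get_calibration takes no time and is no camera call.
A pose or a line that the arm cannot do raises robot.IKError and nothing moves.
- robot.job_done(): hands the job in; it is judged then, once.
The state is a dict: "time": time; "q": joint angles; "qvel": joint speeds; "joint_torque": joint torques, N m; "tool_pos": TCP position; "tcp_rot": TCP orientation; "ft_force": force on the tool from outside, world axes, zero at the start; "torque": the same for the moment, N m; "gripper_width": finger opening in m; "gripper_force": force on a finger pad.
Only numpy, scipy, OpenCV 4.12 (cv2) and the standard library are available. Lean on these libraries where they do the work, as an engineer would, in place of code of your own. Each camera call takes 0.05 s, during which the arm holds its last target. There are 200 camera calls.

## Working session

There is one attempt and no reset: what is moved stays moved. The work goes in short steps, each a Python script; the robot and the scene stay as the last script left them, time stands still between calls to the robot, and variables do not carry over. Pictures are saved under pics/ and viewed, at most 10 in all, crops included, and the job is handed in when it is done.

```bash
mkdir -p pics; ls; python3 - <<'E'
from plant import robot
import cv2
for n in("top","side"):
    cv2.imwrite(f"pics/{n}0.png",robot.grab_frame(n)); print(n,robot.get_calibration(n))
print(robot.observe())
E
```

```text
pics
top {'vertical_fov': 45.07718437899308, 'cx': 320.92107002447875, 'cy': 211.0909307738141, 'rvec': array([ 2.11110549, -2.08271292,  0.24875907]), 'tvec': array([-0.09386633,  0.55023959,  1.92326944])}
side {'vertical_fov': 50.123077760316484, 'cx': 318.93400423121335, 'cy': 202.7981754527472, 'rvec': array([ 0.34934286, -2.63895604,  1.38374285]), 'tvec': array([0.49973486, 0.2189053 , 1.25301961])}
{'time': 0.1, 'q': array([-8.56395949e+01,  5.99534030e+00,  5.53500515e+00,  8.96053387e+01,
       -1.90366075e-04,  7.75259579e+01]), 'qvel': array([-0.11300784, -0.02083518,  0.07798176, -0.04348145, -0.13831074,
        0.01010738]), 'joint_torque': array([ 6.00480504e-03, -5.58208823e+01,  5.04719174e+01,  1.30379020e-02,
       -3.01807340e-04, -1.08879169e-05]), 'tool_pos': array([ 0.17374978, -0.57408444,  0.3032321 ]), 'tcp_rot': array([-1.79935835e+02, -1.39994894e-02,  1.68344395e+01]), 'ft_force': array([-0.57313478,  0.67125211,  0.57624428]), 'torque': array([-0.05911419, -0.01298678, -0.04563608]), 'gripper_force': 0.0, 'gripper_width': 0.08550425260068077}
```

View pics/top0.png

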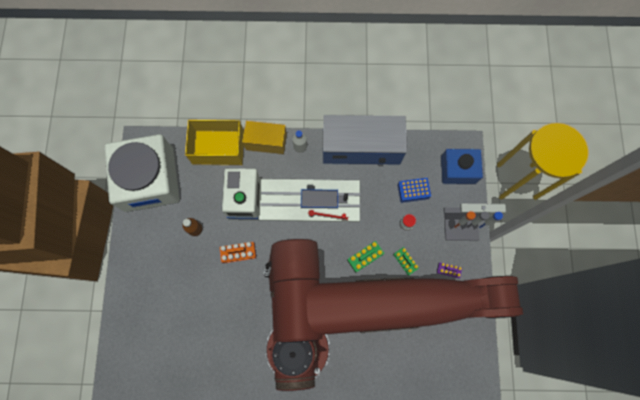

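View pics/side0.png

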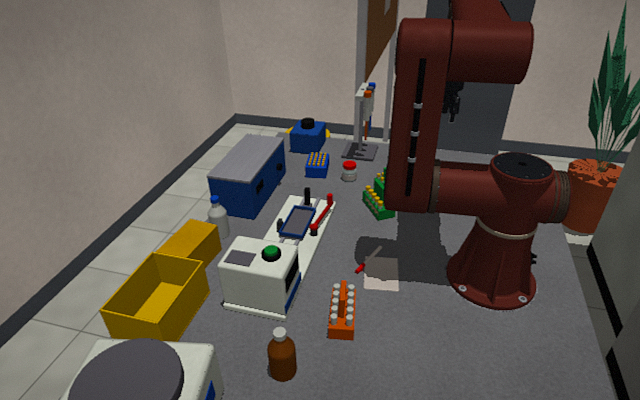

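Top view: scanner at (290,198) with the head at the left, green racks at (366,257) and (405,261), a purple rack at (450,270), the orange rack at (237,252), the bottle at (192,226) and the jar at (408,221). Candidates for green_rack are the greens at (366,257) and (405,261), plus the purple one at (450,270), which is excluded. (366,257) looks the larger, so I'll check it in a crop.

```bash
python3 - <<'E'
import cv2
i=cv2.imread("pics/top0.png")
cv2.imwrite("pics/c1.png",cv2.resize(i[160:290,215:475],None,fx=3,fy=3,interpolation=cv2.INTER_CUBIC))
cv2.imwrite("pics/c2.png",cv2.resize(i[165:275,310:420],None,fx=5.4,fy=5.4,interpolation=cv2.INTER_CUBIC))
E
```

```text
(no output)
```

View pics/c1.png

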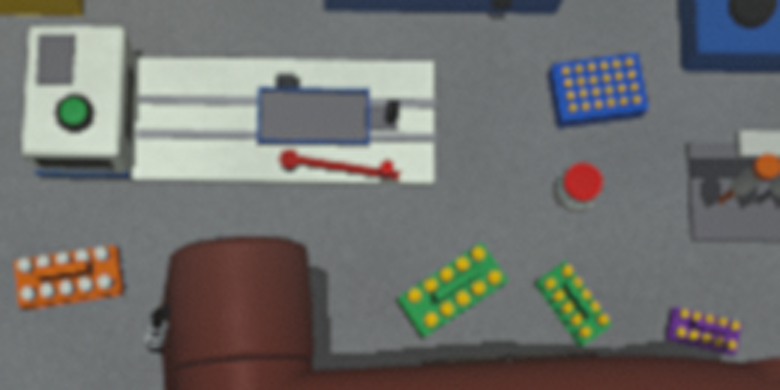

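The crop confirms it: the rack at crop (452,290), full-image (366,257), is green with yellow caps and clearly larger than the green one at (572,303). Next I'll measure it.

```bash
cat > h.py <<'E'
import numpy as np, cv2
from plant import robot
def cam(n):
    c=robot.get_calibration(n); f=200/np.tan(np.radians(c["vertical_fov"])/2)
    return np.array([[f,0,c["cx"]],[0,f,c["cy"]],[0,0,1]]),np.array(c["rvec"]),np.array(c["tvec"])
def proj(n,P):
    K,r,t=cam(n); return cv2.projectPoints(np.array(P,float).reshape(-1,1,3),r,t,K,None)[0].reshape(-1,2)
def back(n,uv,z):
    K,r,t=cam(n); R=cv2.Rodrigues(r)[0]; uv=np.atleast_2d(np.array(uv,float))
    d=(np.linalg.inv(K)@np.c_[uv,np.ones(len(uv))].T).T@R; c=-R.T@t
    return c+d*((z-c[2])/d[:,2])[:,None]
def mask(img,lo,hi,box):
    h=cv2.cvtColor(img,cv2.COLOR_BGR2HSV); m=cv2.inRange(h,np.array(lo),np.array(hi)); o=np.zeros_like(m)
    x0,y0,x1,y1=box; o[y0:y1,x0:x1]=m[y0:y1,x0:x1]; return o
def centre(m):
    M=cv2.moments(m,True); return np.array([M["m10"],M["m01"]])/M["m00"]
def pts(m): return np.argwhere(m)[:,::-1].astype(np.float32)
E
python3 - <<'E'
from h import *
np.set_printoptions(precision=4,suppress=True)
i=cv2.imread("pics/top0.png"); s=cv2.imread("pics/side0.png")
y=mask(i,(20,120,100),(34,255,255),(345,235,386,275))
n,_,st,c=cv2.connectedComponentsWithStats(y); print("caps",n-1,st[1:,4])
P=back("top",c[1:],.064); print(P[:,:2])
r=cv2.minAreaRect(P[:,:2].astype(np.float32)); print("caprect",r, "mean",P.mean(0))
g=mask(i,(40,80,40),(85,255,255),(345,235,386,275)); p=pts(g|y); r=cv2.minAreaRect(back("top",p,.03)[:,:2].astype(np.float32)); print("rack rect",r)
b=mask(i,(45,80,40),(85,255,255),(228,188,250,208)); print("btn top",back("top",centre(b),.166),b.sum()/255)
b=mask(s,(45,80,40),(85,255,255),(255,238,290,268)); print("btn side",back("side",centre(b),.164),b.sum()/255)
t=mask(i,(100,120,40),(125,255,255),(295,180,345,215)); print("tray px",cv2.minAreaRect(pts(t)))
print("tray top",cv2.minAreaRect(back("top",pts(t),.044)[:,:2].astype(np.float32)))
t=mask(s,(100,120,40),(125,255,255),(270,200,322,242)); print("tray side",cv2.minAreaRect(back("side",pts(t),.044)[:,:2].astype(np.float32)))
w=mask(i,(0,0,170),(180,60,255),(258,170,370,230)); print("bed",cv2.minAreaRect(back("top",pts(w),.02)[:,:2].astype(np.float32)))
k=mask(i,(0,150,60),(8,255,255),(300,205,352,224)); p=pts(k); print("red px",p.min(0),p.max(0),cv2.minAreaRect(back("top",p,.06)[:,:2].astype(np.float32)))
E
```

```text
caps 10 [17 16 16 16 16 16 16 16 14 17]
[[ 0.4172 -0.3024]
 [ 0.4026 -0.2814]
 [ 0.388  -0.261 ]
 [ 0.3848 -0.3257]
 [ 0.3734 -0.2387]
 [ 0.3702 -0.3033]
 [ 0.3589 -0.2164]
 [ 0.3557 -0.2809]
 [ 0.3413 -0.2598]
 [ 0.3266 -0.2391]]
caprect ((0.3718213737010956, -0.271062433719635), (0.039924897253513336, 0.1050255224108696), 34.13652420043945) mean [ 0.3719 -0.2709  0.064 ]
rack rect ((0.3722018003463745, -0.27204668521881104), (0.06641573458909988, 0.14329977333545685), 33.41594314575195)
btn top [[0.5813 0.2364 0.166 ]] 76.0
btn side [[0.5858 0.2217 0.164 ]] 130.0
tray px ((0.0, 0.0), (0.0, 0.0), 0.0)
tray top ((0.0, 0.0), (0.0, 0.0), 0.0)
tray side ((0.6131412386894226, -0.07189197093248367), (0.17251628637313843, 0.08465218544006348), 89.65010070800781)
bed ((0.6129398345947266, -0.036894842982292175), (0.4216958284378052, 0.17779448628425598), 89.92188262939453)
red px [309. 211.] [346. 218.] ((0.5386018753051758, -0.11385326832532883), (0.15442165732383728, 0.01729521155357361), 85.29718780517578)
```

View pics/c2.png

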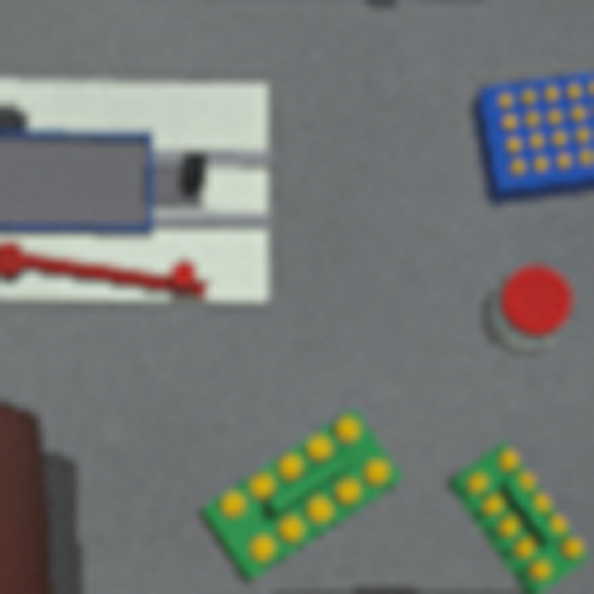

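Picture c2 shows the open tray with its handle at crop (190,178), the latch hinge at (8,262) and knob at (185,272), and the big green rack at (303,495). Next I'll refine the scanner pose.

```bash
python3 - <<'E'
from h import *
np.set_printoptions(precision=4,suppress=True)
i=cv2.imread("pics/top0.png"); s=cv2.imread("pics/side0.png")
def P(n):
    K,r,t=cam(n); return K@np.c_[cv2.Rodrigues(r)[0],t]
def tri(a,b):
    X=cv2.triangulatePoints(P("top"),P("side"),np.array(a,float).reshape(2,1),np.array(b,float).reshape(2,1)); X=(X[:3]/X[3]).ravel()
    return X,proj("top",X)[0]-a
bt=centre(mask(i,(45,80,40),(85,255,255),(228,188,250,208))); bs=centre(mask(s,(45,80,40),(85,255,255),(255,238,290,268)))
print("btn tri",bt,bs,tri(bt,bs)); 
for z in(.16,.17,.18):print(back("top",bt,z))
h=cv2.cvtColor(i,cv2.COLOR_BGR2HSV); print(h[198,295:352:2].tolist()); print(h[185:212,320].tolist())
for lo in (60,90):
    t=mask(i,(100,lo,40),(125,255,255),(292,180,345,215)); print(t.sum()/255)
    if t.any(): print("tray top",cv2.minAreaRect(pts(t)),cv2.minAreaRect(back("top",pts(t),.044)[:,:2].astype(np.float32)))
t=mask(s,(100,120,40),(125,255,255),(270,200,322,242)); c=cv2.convexHull(pts(t)).reshape(-1,2); print("hull side",back("side",c,.044)[:,:2])
w=mask(i,(0,0,170),(180,60,255),(258,170,370,230))
for nm,sl in(("up",lambda c:w[:,c].nonzero()[0].min()-.5),("lo",lambda c:w[:,c].nonzero()[0].max()+.5)):
    u=np.arange(266,358); v=np.array([sl(c) for c in u]); B=back("top",np.c_[u,v],.02); k=np.polyfit(B[:,1],B[:,0],1); print(nm,k,np.polyval(k,.0323))
E
```

```text
btn tri [239.1053 196.6579] [270.4846 250.3   ] (array([0.5791, 0.2347, 0.1761]), array([-0.0222, -0.1383]))
[[0.5829 0.2375 0.16  ]]
[[0.5802 0.2357 0.17  ]]
[[0.5775 0.2339 0.18  ]]
[[50, 18, 210], [51, 17, 209], [55, 15, 206], [106, 79, 132], [115, 14, 110], [113, 9, 110], [114, 11, 111], [115, 14, 112], [120, 9, 112], [114, 11, 111], [114, 11, 111], [110, 14, 111], [115, 14, 111], [115, 14, 112], [115, 14, 111], [115, 14, 111], [113, 9, 110], [115, 14, 111], [120, 11, 111], [114, 11, 111], [100, 7, 107], [111, 98, 114], [113, 20, 112], [108, 12, 110], [113, 14, 72], [60, 7, 38], [51, 19, 96], [51, 17, 214], [52, 18, 218]]
[[54, 17, 208], [48, 18, 210], [51, 16, 207], [85, 18, 183], [105, 64, 148], [109, 84, 109], [113, 30, 103], [113, 9, 109], [105, 9, 109], [113, 9, 110], [113, 9, 110], [110, 14, 111], [114, 11, 111], [114, 11, 111], [113, 9, 111], [120, 11, 111], [113, 9, 110], [114, 11, 112], [113, 9, 110], [120, 5, 110], [116, 18, 113], [112, 78, 118], [110, 92, 119], [73, 15, 154], [50, 18, 207], [54, 18, 216], [51, 17, 209]]
173.0
tray top ((319.5, 197.5), (19.0, 37.0), 90.0) ((0.6153324842453003, -0.07955080270767212), (0.08261021971702576, 0.15577413141727448), 0.7937046885490417)
49.0
tray top ((319.0, 198.0), (18.0, 36.0), 90.0) ((0.6129197478294373, -0.0778481662273407), (0.07825378328561783, 0.15061040222644806), 0.313813179731369)
hull side [[ 0.5704 -0.137 ]
 [ 0.5713  0.0088]
 [ 0.5729  0.0143]
 [ 0.6331  0.0142]
 [ 0.6441  0.0118]
 [ 0.6556 -0.0012]
 [ 0.6557 -0.0395]
 [ 0.6524 -0.1224]
 [ 0.6514 -0.1412]
 [ 0.6499 -0.1478]
 [ 0.6092 -0.1581]
 [ 0.5905 -0.1566]
 [ 0.5753 -0.1542]]
up [-0.0034  0.7014] 0.7012452836776438
lo [-0.0283  0.5253] 0.524404947967806
```

```bash
python3 - <<'E'
from h import *
np.set_printoptions(precision=4,suppress=True)
R=[180,0,124.1]; x,y=.372,-.2712
robot.move_pose([x,y,.27],R)
robot.line_to([x,y,.146],.1,guard=12)
robot.set_gripper(0.0); o=robot.observe(); print(o["gripper_width"],o["gripper_force"],o["tool_pos"],o["time"])
robot.line_to([x,y,.27],.12)
robot.move_pose([.6135,-.0785,.27],[180,0,90.3])
robot.line_to([.6135,-.0785,.215],.1)
robot.pause(.3)
o=robot.observe(); print(o["gripper_width"],o["ft_force"],o["tool_pos"],o["tcp_rot"],o["time"])
a=robot.grab_frame("top");b=robot.grab_frame("side"); cv2.imwrite("pics/t1.png",a);cv2.imwrite("pics/s1.png",b)
cv2.imwrite("pics/c3.png",np.hstack([cv2.resize(a[150:260,270:370],(400,440),interpolation=2),cv2.resize(b[150:260,250:350],(400,440),interpolation=2)]))
E
```

```text
0.01316054428248009 59.05690670013428 [ 0.3721 -0.2712  0.1461] 3.5083
0.013245159206334274 [-0.2006  0.1407 -2.534 ] [ 0.6138 -0.0786  0.2156] [179.9501   0.0174  90.3039] 6.875
```

View pics/c3.png

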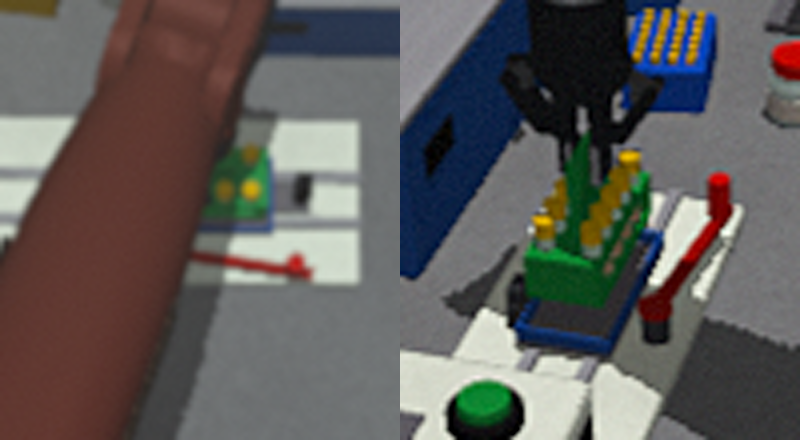

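The rack is held (width 13 mm) and hangs level over the tray. In the side half, the rack is at (590,240) and the tray at (590,300). Lowering with a guard.

```bash
python3 - <<'E'
from h import *
np.set_printoptions(precision=4,suppress=True)
h=robot.line_to([.6135,-.0785,.177],.04,guard=6)
o=robot.observe(); print(h,o["ft_force"],o["torque"],o["tool_pos"],o["time"])
a=robot.grab_frame("top");b=robot.grab_frame("side"); cv2.imwrite("pics/t2.png",a);cv2.imwrite("pics/s2.png",b)
cv2.imwrite("pics/c4.png",np.hstack([cv2.resize(a[150:260,270:370],(400,440),interpolation=2),cv2.resize(b[150:260,250:350],(400,440),interpolation=2)]))
E
```

```text
True [0.3326 0.3021 4.5948] [-0.0218  0.068  -0.0816] [ 0.6132 -0.0784  0.1782] 7.8333
```

View pics/c4.png

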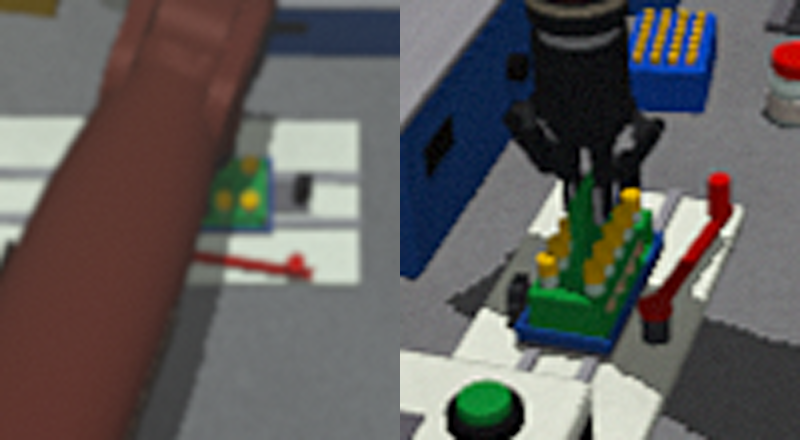

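The rack is down at its expected seated height: TCP z is 0.178, and the side half at (590,290) shows it inside the blue rims. Releasing, then pushing the carriage home by its handle.

```bash
python3 - <<'E'
from h import *
np.set_printoptions(precision=4,suppress=True)
robot.set_gripper(.05)
robot.line_to([.6135,-.0785,.26],.12)
robot.set_gripper(0.)
robot.line_to([.6135,-.245,.26],.25)
robot.line_to([.6135,-.245,.133],.15,guard=10)
robot.pause(.2)
h=robot.line_to([.6135,-.215,.133],.08)
print(robot.observe()["ft_force"])
h=robot.line_to([.6125,-.01,.133],.05,guard=9)
o=robot.observe(); print(h,o["ft_force"],o["tool_pos"],o["time"])
robot.pause(.2)
a=robot.grab_frame("top");b=robot.grab_frame("side"); cv2.imwrite("pics/t3.png",a);cv2.imwrite("pics/s3.png",b)
p=o["tool_pos"]; robot.line_to([p[0],p[1]-.04,.133],.1); robot.line_to([p[0],p[1]-.04,.2],.15)
q=robot.observe(); print(q["ft_force"])
robot.move_pose([.45,-.27,.25],[180,0,10])
a=robot.grab_frame("top");b=robot.grab_frame("side"); cv2.imwrite("pics/t4.png",a);cv2.imwrite("pics/s4.png",b)
print(robot.observe()["time"])
cv2.imwrite("pics/c5.png",np.hstack([cv2.resize(a[160:250,220:370],(450,270),interpolation=2),cv2.resize(b[170:320,210:350],(336,360),interpolation=2)[:270]]) )
E
```

```text
[ 0.1308 -0.5053 -0.9286]
True [-0.2262 -4.592   0.4278] [ 0.6125 -0.0399  0.1327] 15.3167
[-0.2842 -0.3443  0.634 ]
17.8667
```

View pics/c5.png

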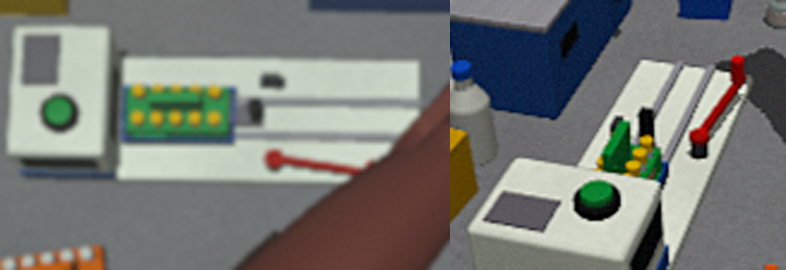

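The carriage reached the stop: in the top half the tray sits against the head at (178,113), and the handle is at (255,110). Next I'll check that numerically and measure the latch angle.

```bash
python3 - <<'E'
from h import *
np.set_printoptions(precision=4,suppress=True)
i=cv2.imread("pics/t4.png")
t=mask(i,(100,60,40),(125,255,255),(255,180,305,215)); B=back("top",pts(t),.044); print("tray rear y",B[:,1].min(),"expect .012; x",B[:,0].min(),B[:,0].max())
i=cv2.imread("pics/top0.png"); k=mask(i,(0,140,50),(8,255,255),(300,203,352,224)); p=pts(k)
print("knob",back("top",proj("top",[[0,0,0]]),0)[0], back("top",centre(mask(i,(0,140,50),(8,255,255),(341,203,347,217))),.09), "hinge",back("top",centre(mask(i,(0,140,50),(8,255,255),(308,203,314,218))),.058))
H=np.array([.548,-.044])
for th in(1.6,1.7,1.8,1.9):
    print(th,proj("top",[[H[0]+.135*np.cos(th),H[1]-.135*np.sin(th),.094]]),proj("side",[[H[0]+.135*np.cos(th),H[1]-.135*np.sin(th),.094]]))
s=cv2.imread("pics/s4.png"); k=mask(s,(0,140,50),(8,255,255),(300,180,345,260)); p=pts(k); print("side knob top",p[p[:,1]<p[:,1].min()+6].mean(0), p.min(0))
print(p.max(0), proj("side",[[*H,.058]]))
E
```

```text
tray rear y 0.01036065791821221 expect .012; x 0.5721513425229003 0.6509271954235714
knob [-0.  0.  0.] [[ 0.5296 -0.1784  0.09  ]] hinge [[ 0.5447 -0.0459  0.058 ]]
1.6 [[343.6807 211.5134]] [[325.4325 193.3494]]
1.7 [[343.4102 214.7341]] [[329.1535 194.0413]]
1.8 [[342.8087 217.9189]] [[332.7499 194.94  ]]
1.9 [[341.8808 221.0354]] [[336.1915 196.0404]]
side knob top [329.4193 195.5806] [310. 193.]
[332. 229.] [[313.6181 224.7417]]
```

```bash
python3 - <<'E'
from h import *
np.set_printoptions(precision=4,suppress=True)
H=np.array([.548,-.044]); z=.138
def pose(th,d):
    f=np.radians(.3)-th; K=H+.135*np.array([np.cos(f),np.sin(f)])-d*np.array([-np.sin(f),np.cos(f)])
    return K,[180,0,np.degrees(f)+90]
K,R=pose(1.7,.05); robot.move_pose([*K,.22],R); robot.line_to([*K,z],.12,guard=10)
robot.pause(.2); print("f0",robot.observe()["ft_force"])
for th in np.linspace(1.7,.1,11):
    K,R=pose(th,.021)
    if robot.line_to([*K,z],.06,rotation=R,guard=12): print("guard at",th); break
else:
    K,R=pose(-.12,.021); print("end",robot.line_to([*K,z],.03,rotation=R,guard=7))
robot.pause(.2); o=robot.observe(); print(o["ft_force"],o["tool_pos"],o["tcp_rot"],o["time"])
robot.line_to([o["tool_pos"][0],o["tool_pos"][1]-.05,z],.1)
robot.line_to([o["tool_pos"][0],o["tool_pos"][1]-.05,.26],.2)
robot.move_pose([.45,-.27,.26],[180,0,90])
a=robot.grab_frame("top");b=robot.grab_frame("side"); cv2.imwrite("pics/t5.png",a);cv2.imwrite("pics/s5.png",b)
print(robot.observe()["time"])
cv2.imwrite("pics/c6.png",np.hstack([cv2.resize(a[160:250,220:370],(450,270),interpolation=2),cv2.resize(b[170:283,210:350],(336,270),interpolation=2)]) )
E
```

```text
f0 [-0.4893  0.0665  0.1426]
end True
[ 1.5879 -3.4757  2.3134] [ 0.6822 -0.0659  0.1377] [-179.9895    0.0796   89.9224] 26.0
28.5833
```

View pics/c6.png

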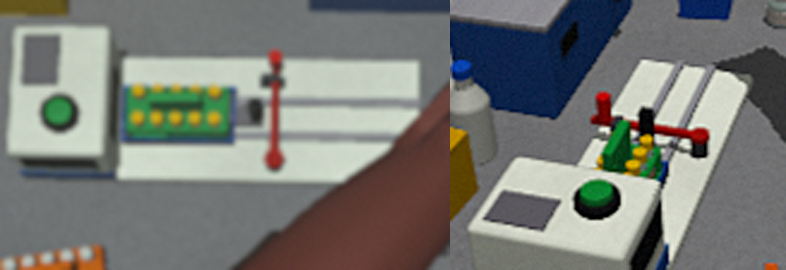

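The latch lies straight across the track at crop (275,110), with its end in the dark catch at (272,80). The tool stopped at the angle-0 position. Next is the button.

```bash
python3 - <<'E'
from h import *
np.set_printoptions(precision=4,suppress=True)
x,y=.5795,.2355
robot.line_to([.45,-.27,.33],.2); robot.move_pose([x,y,.33],[180,0,90]); robot.line_to([x,y,.265],.12,guard=12); robot.pause(.2)
print(robot.observe()["ft_force"])
h=robot.line_to([x,y,.245],.02,guard=3); o=robot.observe(); print("touch",h,o["ft_force"],o["tool_pos"])
if not h: h=robot.line_to([x,y,.235],.02,guard=3); o=robot.observe(); print("touch",h,o["ft_force"],o["tool_pos"])
h=robot.line_to([x,y,.222],.015,guard=16); robot.pause(.3); o=robot.observe(); print("press",h,o["ft_force"],o["tool_pos"])
robot.line_to([x,y,.33],.1); robot.move_pose([.45,-.27,.3],[180,0,90])
a=robot.grab_frame("top");b=robot.grab_frame("side"); cv2.imwrite("pics/t6.png",a);cv2.imwrite("pics/s6.png",b)
print(robot.observe()["time"])
cv2.imwrite("pics/c7.png",np.hstack([cv2.resize(a[160:270,180:360],(450,275),interpolation=2),cv2.resize(b[170:283,210:350],(340,275),interpolation=2)]) )
E
```

```text
[-0.5469 -0.0465  0.0112]
touch True [ 0.9267 -0.2824  3.8777] [0.5795 0.2355 0.2504]
press True [-0.4633 -0.9921  5.2596] [0.5794 0.2355 0.2487]
36.45
```

View pics/c7.png

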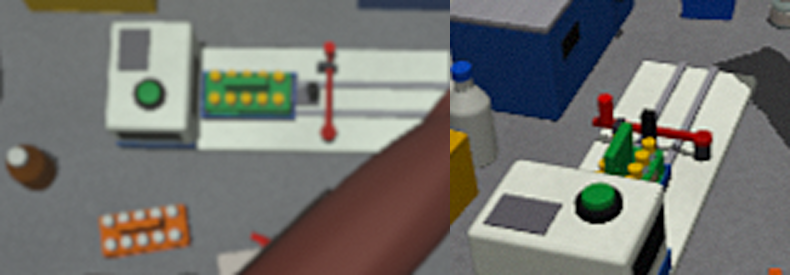

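The first press stopped hard after only 1.7 mm beyond touch. I'll repeat it in small logged steps to check that full travel is reached.

```bash
python3 - <<'E'
from h import *
x,y=.5795,.2355
robot.move_pose([x,y,.33],[180,0,90]); robot.line_to([x,y,.259],.12,guard=12); robot.pause(.2)
f0=robot.observe()["ft_force"][2]
for z in np.arange(.258,.240,-.001):
    robot.line_to([x,y,z],.02); robot.pause(.1); o=robot.observe(); f=o["ft_force"][2]-f0
    print(round(z,4),round(o["tool_pos"][2],4),round(f,1))
    if f>18: break
robot.line_to([x,y,.33],.1); robot.move_pose([.45,-.27,.3],[180,0,90]); print(robot.observe()["time"])
E
```

```text
0.258 0.258 -0.7
0.257 0.257 -0.4
0.256 0.256 -1.6
0.255 0.255 -0.2
0.254 0.2542 -0.0
0.253 0.2531 1.6
0.252 0.2521 1.7
0.251 0.2511 2.9
0.25 0.2501 2.7
0.249 0.2491 3.5
0.248 0.2486 7.0
0.247 0.2485 12.9
0.246 0.2484 18.4
46.7167
```

The profile shows contact at 0.2545 and the hard stop at 0.2485, which is the full 6 mm. Handing in.

```bash
python3 -c "
from plant import robot
print(robot.job_done())"
```

```text
the job is handed in; nothing more can be done
None
```

The job is handed in: the green rack stands in the tray, the carriage is home at its stop, the latch is shut in its catch, and the start button was pressed its full 6 mm and released (twice, the second time to confirm full travel); the orange rack, bottle and jar were not touched.

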